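# Nest the spare pot and lock the transport carrier

### The job

Get the pot carrier ready to be carried away: nest the loose steel pot squarely into the identical pot standing in the blue carrier and let go of it, then slide the carrier's red lock grip along until it bears firmly against the green end stop, pressing it there for a moment before letting go. The carrier only stands loose on the bench: do not shove it along or tip it, and leave the bottle, the dish and the joystick where they are.

Things in the scene. Friction and masses are not known exactly. Their poses are not given: they have to be found in the camera images.
- carrier: Pot carrier, about 2.4 to 4 kg, standing loose on the bench: more than about 13 N sideways can start it sliding. Origin on the underside, z up, -x the side facing the robot. Blue base plate 150 (x) by 280 (y) by 20 mm high, its centre at y = -5 mm. It carries a lock housing, a handle on two posts and a collar for the lower pot.
- handle (a point): Middle of the underside of the black carrying handle, 220 mm over the bench. The handle is 36 (carrier x) by 157 (y) by 18 mm high and runs above the lock, so an upright gripper cannot get at the red grip: lean the tool 35 to 45 degrees, its back towards carrier -x. Two posts 22 by 12 mm carry its ends on brackets, the posts' middles 34 mm farther to +x than this point.
- housing (a point): Middle of the top of the grey lock housing, 90 mm over the bench. Housing 50 (carrier x) by 135 (y) by 70 mm high, standing on the base plate. Axes as the carrier's.
- lock (a joint): Travel of the lock slide along the carrier's +y, in m: 0 is fully open; at 0.075 the steel foot of the grip meets the end stop, hard. Starts between 0 and 0.02. No spring and no catch: dry friction of about 3 N resists it everywhere and holds it where it is left, so the stop is felt as a push-back well above that (a push of 8 to 11 N in all is firm).
- lock_grip (a point): Point on the middle line of the red grip of the lock slide, 125 mm over the bench. The grip is an upright block 22 (carrier x) by 18 (y) mm, from 104 to 140 mm over the bench, on a steel foot 44 by 40 mm, 8 mm thick. Axes as the carrier's. It moves with the lock.
- tongue_tip (a point): Free end of the flat steel tongue fixed to the lock slide, 120 mm to carrier +y of the grip. Tongue 26 mm wide, 5 mm thick, underside 100 mm over the bench. Open, it stands clear of the pots; locked, it ends over the pots' middle.
- stop: End stop: two green blocks on top of the housing, one either side of the tongue, each 12 (carrier x) by 15 (y) by 16 mm high. Origin midway between them, on the housing's top (90 mm over the bench) at their face towards the grip; axes as the carrier's. When the lock is home, the front edge of the foot bears on this face and lock_grip lies 20 mm to -y and 35 mm above this origin.
- well (a point): Middle of the collar on the carrier's base plate where the lower pot stands, 20 mm over the bench. Collar 53 mm outer diameter, 8 mm high.
- pot: Loose open steel pot, 0.11 kg or somewhat more or less, standing upright on the bench. Origin at the centre of its underside, z axis up through the mouth. 60 mm high, outer diameter 40 mm at the bottom widening evenly to 62 mm at the rim, wall 2 mm, solid base 16 mm thick.
- pot_low: Identical pot standing in the carrier's collar, underside 20 mm and rim 80 mm over the bench; axes as the other's. A pot nested in it rests on its inner floor, its underside 16 mm above this one's underside and its rim 96 mm over the bench, with 1 mm of play all round; the tongue passes 4 mm above.
- bottle: Bystander: closed amber bottle with blue cap, diameter 48, 110 mm high. Origin under its centre.
- dish: Bystander: lidded clear culture dish with pink content, diameter 60, 15 mm high. Origin under its centre.
- joystick: Bystander: micromanipulator joystick with blue round foot (diameter 90), steel post and red knob, 135 mm high. Origin under its centre.
Not all that is in view belongs to the job. What is shaped like the pot but purple is not meant.

How it is judged:
On the way, in this order (a step that is already met when the one before it is completed fails the run):
1. the loose pot stands nested in the pot in the carrier and is let go (horizontal distance between pot and pot_low below 0.004 m and z of pot in the frame of pot_low between 0.013 and 0.0185 m and angle between pot's own z axis and vertical below 0.08 rad and contact force between the fingers and pot below 0.1 N), for 0.2 s.
2. the lock is pressed against its end stop (value of joint lock above 0.073 m and contact force between lock and stop above 4 N), for 0.2 s.
At the end, for the whole second after the job is handed in: The lock is within 2 mm of its end stop; the pot is nested in the carrier's pot, upright within 4.5 degrees, concentric within 4 mm, seated within 2.5 mm of its inner floor; the lower pot is within 6 mm of the collar's middle; the carrier is level, all at rest (value of joint lock above 0.073 m and horizontal distance between pot and pot_low below 0.004 m and z of pot in the frame of pot_low between 0.013 and 0.0185 m and angle between pot's own z axis and vertical below 0.08 rad and horizontal distance between pot_low and well below 0.006 m and angle between carrier's own z axis and vertical below 0.03 rad and linear speed of carrier below 0.01 m/s and linear speed of pot below 0.02 m/s); the robot touches nothing.
It fails at once if the carrier is shoved more than 5 mm or tipped more than 6 degrees (distance of carrier from where it was at the start of the episode above 0.005 m or angle between carrier's own z axis and vertical above 0.1 rad).
It fails at once if the bottle, the dish or the joystick is moved more than 20 mm or knocked over (distance of any of bottle, dish, joystick from where it was at the start of the episode above 0.02 m or angle between any of bottle, joystick's own z axis and vertical above 0.3 rad).
It also fails if it takes over 54 s, if anything falls off the work surface, if the arm or the gripper's body presses on something with over 40 N, if the wrist force passes 120 N, or if a joint passes its speed limit or range.

### The arm

A 6-joint arm with a two-finger parallel gripper is mounted at the origin on the work surface. World frame = base frame: x ahead of the robot, y to its left, z up, the work surface at z = 0. Lengths are in m, angles in rad, forces in N, time in s.
With the tool pointing down it reaches from about 0.375 to 0.975 m from the base axis. Payload 3.8 kg.
Tool frame: the origin (TCP) lies on the centre line of the jaws, within the pads' length; the fingertips stand arm.tip_extent ahead of it and the grasp point (between the pads) lies 5 mm behind it (arm.tip_extent is the distance from the TCP to the fingertips, in m); z points along the fingers, y is the line along which they close (so a half turn about z gives the same grasp; the last joint's range is limited). The gripper opens to 85 mm and grips with 20 to 120 N. Pads are 22 mm wide; open, the fingers measure 114 mm over their backs; the gripper's body (76 mm by 85 mm) begins 54 mm behind the grasp point. The pads swing forward as they close: fully open they stand 13 mm farther back than shut.
Start: joints at [-1.291, 0.264, 1.604, -0, 1.274, -0.037], TCP at [0.21, -0.641, 0.245] pointing down, gripper open.
Joint ranges: [-2.63, 2.63], [-0.94, 2.18], [0.31, 2.57], [-1.31, 4.45], [0, 2.66], [-2.55, 2.55]. Speed limits (rad/s): [2.57, 2.57, 3.14, 3.14, 3.14, 3.14].

### API

Orientations are given as a unit quaternion [x, y, z, w].
In Python, from workcell import arm gives the robot as it stands. The module is installed in compiled form; this text tells all that it offers.
- The arm moves only by the tool step_arm, never from a script. Its argument "deltas" is a list that holds one entry, the list of rows, each a list of 7 numbers: the shift along the world's x, y, z as a fraction of full scale, then the turn, a rotation vector about the world's x, y, z as a fraction of full scale, then the opening, from 0 (shut) to 1 (fully open). In form: [[[x, y, z, ax, ay, az, hand], ...]]. A call has 1 to 20 rows; each row is the pose to reach, as a shift and turn from the pose commanded when the call began; what a row does not reach only later rows make up. Full scale, the value 1, is 250 mm for a shift and 1.5 rad for a turn. A row lasts 1/12 s, in which the tool goes at most 41.7 mm and 7.16 degrees, less where a joint would pass 70% of its speed; a pose out of reach is approached as far as the arm can. A call with a number of a shift or a turn outside -1 to 1 is refused whole. A call with a gripper value outside its range is refused whole. The fingers move at their own pace and stop on an object; the grip force is fixed at half the most. Time passes only in rows, so rows that repeat a pose let the fingers close. It gives the time, the measured TCP pose, the force, the opening and the grip force at its end, in the units of the state.
- arm.sense(): the state, without advancing time (a new reading comes with each control period).
- arm.snapshot(name): name is "side" or "top" or "wrist"; returns (picture, depth): 400x640x3 uint8, red, green, blue; 400x640 float32, m along the optical axis (not along the pixel's ray), 0 where there is no reading.
- arm.calibration(name): a dict with "camera_matrix" (3x3 intrinsics, pixels), "R" (3x3) and "t" (3): a world point X has camera coordinates R X + t; the wrist camera has in their place "mount" (4x4, takes a point from camera to tool coordinates, whose origin is the TCP and whose axes are the flange's). Camera axes: x right, y down, z forward; pixel columns grow to the right and rows downward; lengths in m; the calibration is good to about 2 mm. The wrist camera is an equidistant fisheye: a pixel r from the principal point sees the ray r / f radians off the axis. A picture is of the moment at which its call begins: read the wrist's pose just before it. calibration takes no time and is no camera call.
- arm.finish_job(): hands the job in; it is judged then, once.
The state is a dict: "t": time; "joint_positions": joint angles; "joint_vel": joint speeds; "effort": joint torques, N m; "ee_pos": TCP position; "eef_rot": TCP orientation; "wrist_force": force on the tool from outside, world axes, zero at the start; "wrist_torque": the same for the moment, N m; "width": finger opening in m; "grasp_force": force on a finger pad.
Only numpy, scipy, OpenCV 4.12 (cv2) and the standard library are available. Lean on these libraries where they do the work, as an engineer would, in place of code of your own. Each camera call takes 0.05 s, during which the arm holds its last target. There are 200 camera calls.

## Working session

There is one attempt and no reset: what is moved stays moved. The work goes in short steps, Python scripts to look and compute and a tool call to move; the robot and the scene stay as the last step left them, time stands still between calls to the robot, and variables do not carry over. Pictures are saved under pics/ and viewed, at most 10 in all, crops included, and the job is handed in when it is done.

Besides the shell and the picture viewer there is one more tool, called after "Emit:" as name(argument=value, ...), one argument or row to a line, values as JSON. step_arm: Moves the arm, as the interface text tells. Shift numbers are shares of 250 mm and turn numbers shares of 1.5 rad, none past 1 either way. Its arguments: {"type":"object","properties":{"deltas":{"type":"array"}},"required":["deltas"]}

```bash
mkdir -p pics; python3 - <<'E'
from workcell import arm
import cv2,numpy as np
s=arm.sense(); print(s['t'],s['ee_pos'],s['eef_rot'],s['width'],arm.tip_extent)
for n in ("side","top"):
    p,d=arm.snapshot(n); cv2.imwrite(f"pics/{n}0.png",p[:,:,::-1]); np.save(f"{n}0.npy",d)
    c=arm.calibration(n); print(n,c)
print(arm.calibration("wrist"))
E
```

```text
0.0 [ 0.21007255 -0.64074176  0.24393625] [ 9.87482647e-01  1.57723708e-01 -1.38065261e-04 -1.11117890e-03] 0.08544228246754554 0.014
side {'camera_matrix': array([[421.1486519 ,   0.        , 314.30666049],
       [  0.        , 421.1486519 , 196.70432738],
       [  0.        ,   0.        ,   1.        ]]), 'R': array([[-0.976507  , -0.21433791, -0.0222113 ],
       [-0.13107718,  0.67264559, -0.72826278],
       [ 0.17103465, -0.70824231, -0.68493794]]), 't': array([0.52724295, 0.23498721, 0.98268309])}
top {'camera_matrix': array([[510.92095812,   0.        , 322.53113175],
       [  0.        , 510.92095812, 198.71448359],
       [  0.        ,   0.        ,   1.        ]]), 'R': array([[-0.00291713, -0.9999014 ,  0.01373578],
       [-0.99736729,  0.00191393, -0.07249018],
       [ 0.07245674, -0.01391108, -0.99727454]]), 't': array([-0.09182643,  0.56896065,  1.36317896])}
{'camera_matrix': array([[309.70691629,   0.        , 316.1171796 ],
       [  0.        , 309.70691629, 198.90638033],
       [  0.        ,   0.        ,   1.        ]]), 'mount': array([[ 6.08514123e-04, -9.45734295e-01, -3.24940413e-01,
         8.40646908e-02],
       [ 9.99999783e-01,  4.93561451e-04,  4.36190743e-04,
        -2.58863159e-04],
       [-2.52142483e-04, -3.24940608e-01,  9.45734391e-01,
        -1.29372041e-01],
       [ 0.00000000e+00,  0.00000000e+00,  0.00000000e+00,
         1.00000000e+00]])}
```

View pics/side0.png

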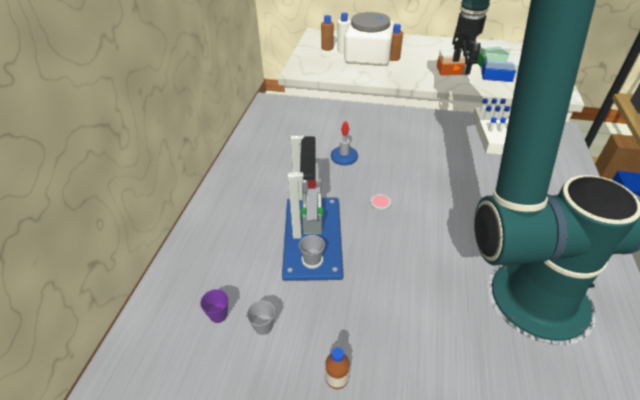

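View pics/top0.png

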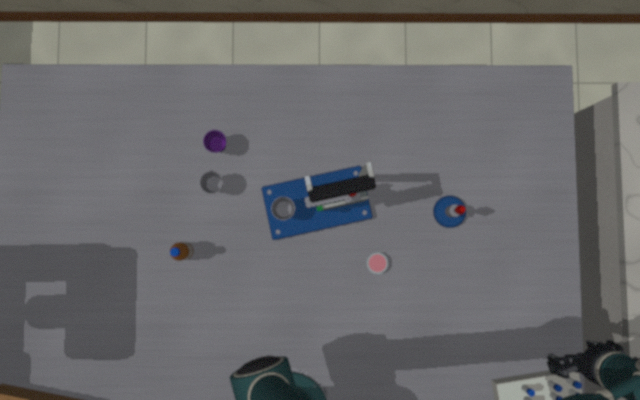

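The side view shows the loose steel pot at (262,317), the purple decoy at (215,305), the carrier pot at (312,250), the bottle at (337,368), the dish at (381,201) and the joystick at (345,150). In the top view the loose pot is at (211,182), purple at (215,141), the carrier pot at (283,209) and the red grip at about (352,194). Two pot shapes stand loose; the steel-grey one is the one meant and the purple one is not. I'll check this in enlarged crops.

```bash
python3 - <<'E'
import cv2,numpy as np
t=cv2.imread("pics/top0.png");s=cv2.imread("pics/side0.png")
cv2.imwrite("pics/topc.png",cv2.resize(t[120:250,190:390],None,fx=4,fy=4,interpolation=cv2.INTER_CUBIC))
cv2.imwrite("pics/sidec.png",cv2.resize(s[130:340,190:360],None,fx=2.85,fy=2.85,interpolation=cv2.INTER_CUBIC))
E
```

```text
(no output)
```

View pics/topc.png

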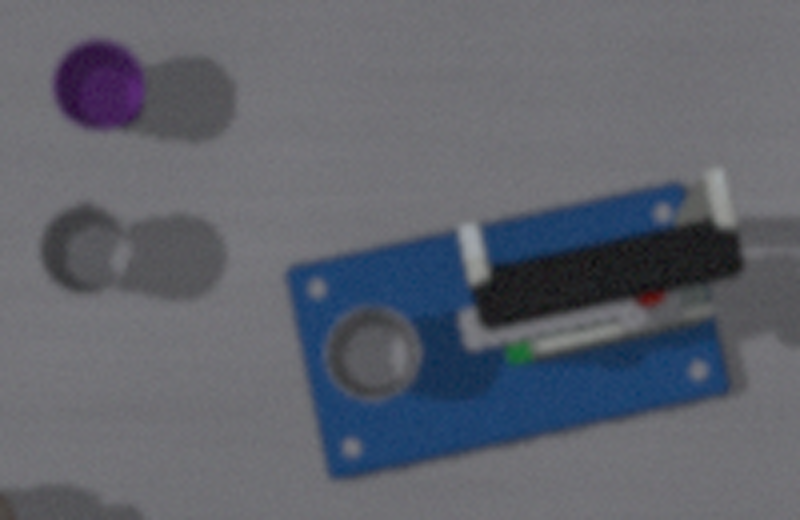

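View pics/sidec.png

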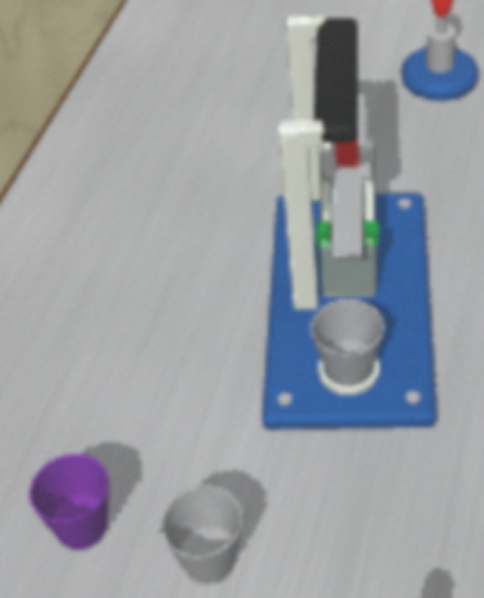

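The loose grey pot's rim is centred at crop (85,249) in the top view and (203,527) in the side view. It is plainly grey steel, so it is the one meant. The carrier pot's rim is at top (373,355) and side (349,328). The base corners in the top crop are (290,268), (688,183), (730,393) and (330,478). I'll triangulate from these and check against depth.

```bash
cat > h.py <<'E'
from workcell import arm
import numpy as np, cv2
from scipy.spatial.transform import Rotation as Ro
C={n:arm.calibration(n) for n in("side","top","wrist")}
def ray(n,px):
    c=C[n];K=c["camera_matrix"];d=np.linalg.inv(K)@[px[0],px[1],1]
    return -c["R"].T@c["t"], c["R"].T@d
def wray(px,pos,q):
    c=C["wrist"];K=c["camera_matrix"];v=(np.array(px)-K[:2,2])/K[0,0];th=np.linalg.norm(v)
    d=np.r_[v/th*np.sin(th),np.cos(th)];M=c["mount"];R=Ro.from_quat(q).as_matrix()
    return R@M[:3,3]+pos, R@M[:3,:3]@d
def wproj(X,pos,q):
    c=C["wrist"];K=c["camera_matrix"];M=c["mount"];R=Ro.from_quat(q).as_matrix()
    p=M[:3,:3].T@(R.T@(np.array(X)-pos)-M[:3,3]);r=np.hypot(p[0],p[1]);th=np.arctan2(r,p[2])
    return K[:2,2]+K[0,0]*th*p[:2]/r
def atz(r,z): o,d=r; return o+d*(z-o[2])/d[2]
def tri(*rs):
    A=[];b=[]
    for o,d in rs:
        d=d/np.linalg.norm(d);P=np.eye(3)-np.outer(d,d);A.append(P);b.append(P@o)
    A=np.vstack(A);b=np.hstack(b);x=np.linalg.lstsq(A,b,rcond=None)[0];return x,np.linalg.norm(A@x-b)
E
python3 - <<'E'
from h import *
np.set_printoptions(precision=4,suppress=True)
T=lambda u,v:ray("top",(190+u/4-.375,120+v/4-.375)); S=lambda u,v:ray("side",(190+u/2.85-.32,130+v/2.85-.32))
for n,a,b,z in(("pot",(85,249),(203,527),.06),("low",(373,355),(349,328),.08),("purple",(99,85),(71,492),.06)):
    print(n,tri(T(*a),S(*b)),atz(T(*a),z),atz(S(*b),z))
cs=[atz(T(*c),.02)[:2] for c in((290,268),(688,183),(730,393),(330,478))];print(np.array(cs))
y=(cs[0]-cs[1]+cs[3]-cs[2]);print("yaw",np.degrees(np.arctan2(-y[0],y[1])),"centre",np.mean(cs,0))
print("grip top", atz(T(650,298),.14), "grip side",atz(S(347,143),.14),"stop L,R top",atz(S(324,225),.106),atz(S(372,225),.106))
print("handle top corners",[atz(T(*c),.238)[:2] for c in((472,270),(738,225),(742,268),(488,322))])
# depth-based top rims
d=np.load("top0.npy");c=C["top"];K=c["camera_matrix"]
v,u=np.mgrid[:400,:640];P=np.stack([(u-K[0,2])/K[0,0]*d,(v-K[1,2])/K[1,1]*d,d],-1)
W=(P-c["t"])@c["R"]
for n,p in(("pot",(211,182)),("low",(283,208.5))):
    m=(np.hypot(u-p[0],v-p[1])<16)&(d>0);z=W[m];
    hi=z[z[:,2]>z[:,2].max()-.012];print(n,len(hi),z[:,2].max(),hi[:,:2].min(0),hi[:,:2].max(0),hi.mean(0))
E
```

```text
pot (array([0.6121, 0.2031, 0.0507]), np.float64(0.00020503408488122004)) [0.6109 0.2011 0.06  ] [0.6095 0.2082 0.06  ]
low (array([0.5405, 0.0107, 0.0761]), np.float64(0.0009832443734996723)) [0.5396 0.0103 0.08  ] [0.5404 0.014  0.08  ]
purple (array([0.7218, 0.195 , 0.0518]), np.float64(0.00034203052621336417)) [0.72   0.1933 0.06  ] [0.7185 0.1997 0.06  ]
[[ 0.602   0.0706]
 [ 0.6598 -0.2001]
 [ 0.5165 -0.2274]
 [ 0.46    0.0429]]
yaw 11.936544885445729 centre [ 0.5596 -0.0785]
grip top [ 0.5714 -0.165   0.14  ] grip side [ 0.5773 -0.1502  0.14  ] stop L,R top [ 0.5826 -0.0763  0.106 ] [ 0.5408 -0.0845  0.106 ]
handle top corners [array([ 0.5796, -0.0562]), array([ 0.6053, -0.2088]), array([ 0.5805, -0.2108]), array([ 0.5498, -0.0653])]
pot 77 0.0656844100023225 [0.5812 0.1715] [0.6403 0.2307] [0.6125 0.2051 0.0592]
low 90 0.08580283398924303 [ 0.512  -0.0185] [0.5718 0.0412] [0.5444 0.0138 0.0791]
```

Emit:
step_arm(
  deltas=[
    [[0.76, 0.88, 0.46, 0, 0, 0.244, 1], [0.76, 0.88, 0.46, 0, 0, 0.244, 1], [0.76, 0.88, 0.46, 0, 0, 0.244, 1], [0.76, 0.88, 0.46, 0, 0, 0.244, 1], [0.76, 0.88, 0.46, 0, 0, 0.244, 1], [0.76, 0.88, 0.46, 0, 0, 0.244, 1], [0.76, 0.88, 0.46, 0, 0, 0.244, 1], [0.76, 0.88, 0.46, 0, 0, 0.244, 1], [0.76, 0.88, 0.46, 0, 0, 0.244, 1]],
  ],
)

```text
t: 0.85
ee_pos: [0.4035, -0.4187, 0.3629]
eef_rot: [0.942, 0.337, 0.002, 0.001]
wrist_force: [-0.1, 0.6, 1.1]
width: 0.0852
grasp_force: 0.0
```

Emit:
step_arm(
  deltas=[
    [[0.2, 1, 0, 0, 0, 0.244, 1], [0.2, 1, 0, 0, 0, 0.244, 1], [0.2, 1, 0, 0, 0, 0.244, 1], [0.2, 1, 0, 0, 0, 0.244, 1], [0.2, 1, 0, 0, 0, 0.244, 1], [0.2, 1, 0, 0, 0, 0.244, 1], [0.2, 1, 0, 0, 0, 0.244, 1]],
  ],
)

```text
t: 1.43
ee_pos: [0.4504, -0.1664, 0.3596]
eef_rot: [0.864, 0.503, 0.001, -0.002]
wrist_force: [-0.5, -0.7, 0.4]
width: 0.0854
grasp_force: 0.0
```

Emit:
step_arm(
  deltas=[
    [[0.2, 0.88, 0, 0, 0, 0.244, 1], [0.2, 0.88, 0, 0, 0, 0.244, 1], [0.2, 0.88, 0, 0, 0, 0.244, 1], [0.2, 0.88, 0, 0, 0, 0.244, 1], [0.2, 0.88, 0, 0, 0, 0.244, 1], [0.2, 0.88, 0, 0, 0, 0.244, 1], [0.2, 0.88, 0, 0, 0, 0.244, 1], [0.2, 0.88, 0, 0, 0, 0.244, 1]],
  ],
)

```text
t: 2.1
ee_pos: [0.5002, 0.0484, 0.3593]
eef_rot: [0.759, 0.651, -0.001, -0.0]
wrist_force: [-0.2, -0.1, -0.4]
width: 0.0854
grasp_force: 0.0
```

```bash
cat > w.py <<'E'
from h import *
import sys,json
def shot(name):
    s=arm.sense();p,d=arm.snapshot("wrist");cv2.imwrite(f"pics/{name}.png",p[:,:,::-1]);np.save(name+".npy",d)
    json.dump([list(map(float,s["ee_pos"])),list(map(float,s["eef_rot"]))],open(name+".json","w"));return s
if __name__=="__main__": shot(sys.argv[1])
E
python3 w.py w1
```

Emit:
step_arm(
  deltas=[
    [[0.44, 0.61, -0.56, 0, 0, 0.244, 1], [0.44, 0.61, -0.56, 0, 0, 0.244, 1], [0.44, 0.61, -0.56, 0, 0, 0.244, 1], [0.44, 0.61, -0.56, 0, 0, 0.244, 1], [0.44, 0.61, -0.56, 0, 0, 0.244, 1], [0.44, 0.61, -0.56, 0, 0, 0.244, 1], [0.44, 0.61, -0.56, 0, 0, 0.244, 1], [0.44, 0.61, -0.56, 0, 0, 0.244, 1], [0.44, 0.61, -0.56, 0, 0, 0.244, 1]],
  ],
)

```text
t: 2.9
ee_pos: [0.6106, 0.199, 0.2206]
eef_rot: [0.63, 0.777, -0.0, 0.0]
wrist_force: [1.1, -0.2, 0.3]
width: 0.0854
grasp_force: 0.0
```

```bash
python3 w.py w2; python3 -c "
import cv2,numpy as np
a=cv2.imread('pics/w1.png');b=cv2.imread('pics/w2.png')
a=cv2.resize(a,None,fx=1.25,fy=1.25);cv2.imwrite('pics/w1b.png',a)
cv2.imwrite('pics/w2b.png',cv2.resize(b,None,fx=1.25,fy=1.25))"
```

```text
(no output)
```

View pics/w1b.png

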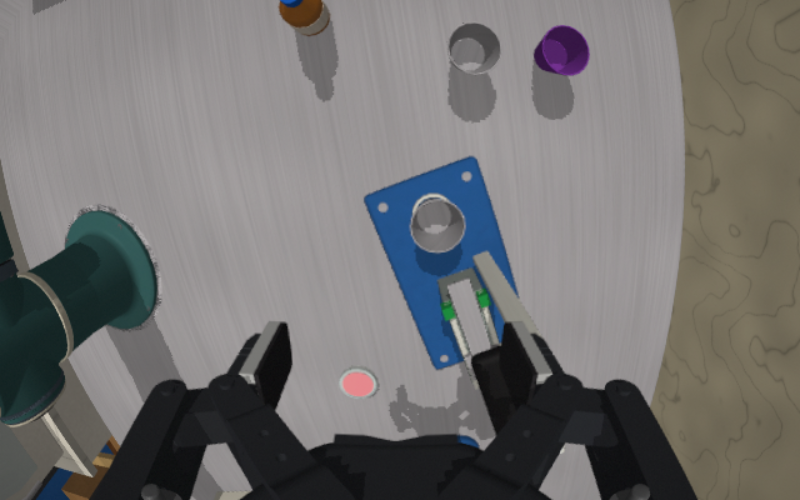

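View pics/w2b.png

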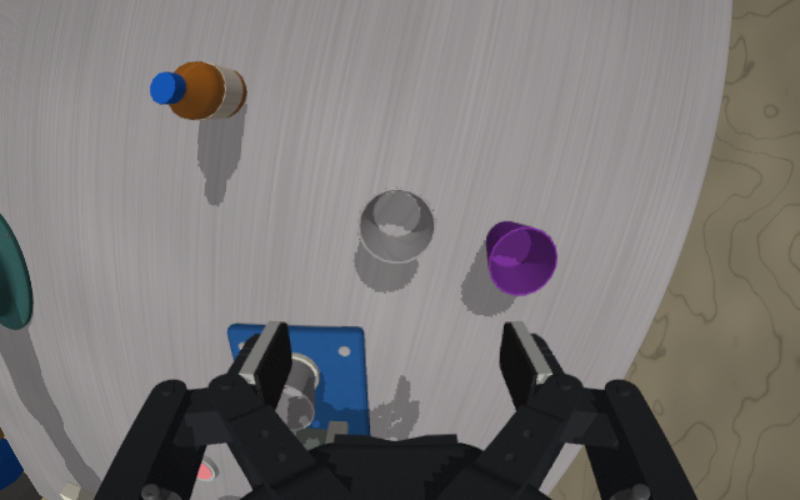

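w1 (×1.25 view) shows the loose pot's rim spanning u 449–499, v 23–74, and the carrier pot's rim spanning u 410–465, v 196–252. In w2 the loose pot's rim spans u 360–434, v 189–263. I'll fit the rim circles to these extremes.

```bash
python3 - <<'E'
from h import *
import json
from scipy.optimize import least_squares as LS
np.set_printoptions(precision=4,suppress=True)
a=np.linspace(0,2*np.pi,180)
P={n:[np.array(x) for x in json.load(open(n+".json"))] for n in("w1","w2")}
def ext(X,n):
    c=np.array([wproj([X[0]+.031*np.cos(t),X[1]+.031*np.sin(t),X[2]],*P[n]) for t in a]);return np.r_[c[:,0].min(),c[:,0].max(),c[:,1].min(),c[:,1].max()]
px=lambda *e:(np.array(e)+.5)/1.25-.5
obs={"pot":[("w1",px(449,499,23,74)),("w2",px(360,434,189,263))],"low":[("w1",px(410,465,196,252))]}
for k,o in obs.items():
    x0=[.611,.202,.06] if k=="pot" else [.54,.011,.08]
    f=lambda X:np.concatenate([ext(X,n)-e for n,e in o])
    r=LS(f,x0,x_scale=.01,diff_step=1e-4);print(k,r.x,r.fun)
    r=LS(lambda X:f([X[0],X[1],x0[2]]),x0[:2],diff_step=1e-4);print("  fixed z",r.x,r.fun)
E
```

```text
pot [0.6121 0.2005 0.0538] [-1.7296  1.8802  0.3922  1.766  -1.3421  1.7483 -1.0658 -0.2892]
  fixed z [0.6115 0.2013] [-1.7022  2.5147 -1.1129  0.8008 -2.4264  1.9337 -0.8579  1.0997]
low [0.5415 0.0138 0.0826] [-0.5196  0.5301  0.5311 -0.5507]
  fixed z [0.5417 0.0131] [-0.3815  0.3863  0.6595 -0.6955]
```

```bash
python3 - <<'E'
from h import *
np.set_printoptions(precision=4,suppress=True)
d=np.load("w2.npy");c=C["wrist"];K=c["camera_matrix"];M=c["mount"]
v,u=np.mgrid[:400,:640];w=np.stack([(u-K[0,2]),(v-K[1,2])],-1)/K[0,0];th=np.linalg.norm(w,axis=-1)
P=np.stack([w[...,0]/th*np.tan(th)*d,w[...,1]/th*np.tan(th)*d,d],-1)@M[:3,:3].T+M[:3,3]
m=(d>0)&(d<.2)&(v>250)&(np.abs(P[...,1])<.065)&(np.abs(P[...,0])<.03)
for sgn in(-1,1):
    q=P[m&(P[...,1]*sgn>.03)];q=q[np.argsort(-q[:,2])];print(len(q),q[:5],q[:,1].min(),q[:,1].max(),q[:,0].min(),q[:,0].max())
E
```

```text
9331 [[-0.004  -0.0428  0.0003]
 [ 0.0016 -0.0425  0.0001]
 [ 0.0023 -0.0425  0.0001]
 [-0.0056 -0.0429 -0.    ]
 [ 0.003  -0.0423 -0.0001]] -0.06499002619115518 -0.03000398948237423 -0.013055746061952408 0.018885862652039842
9220 [[-0.0037  0.0432  0.    ]
 [-0.0048  0.0433 -0.0001]
 [ 0.0077  0.0432 -0.0002]
 [ 0.0037  0.0427 -0.0002]
 [ 0.0025  0.0429 -0.0002]] 0.030002574077130677 0.06499711853568062 -0.014257970034412343 0.018769437160650285
```

Emit:
step_arm(
  deltas=[
    [[0.004, 0.008, -0.4, 0, 0, 0, 1], [0.004, 0.008, -0.4, 0, 0, 0, 1], [0.004, 0.008, -0.4, 0, 0, 0, 1], [0.004, 0.008, -0.55, 0, 0, 0, 1], [0.004, 0.008, -0.62, 0, 0, 0, 1], [0.004, 0.008, -0.674, 0, 0, 0, 1], [0.004, 0.008, -0.674, 0, 0, 0, 1], [0.004, 0.008, -0.674, 0, 0, 0, 1], [0.004, 0.008, -0.674, 0, 0, 0, 0], [0.004, 0.008, -0.674, 0, 0, 0, 0], [0.004, 0.008, -0.674, 0, 0, 0, 0], [0.004, 0.008, -0.674, 0, 0, 0, 0], [0.004, 0.008, -0.674, 0, 0, 0, 0], [0.004, 0.008, -0.674, 0, 0, 0, 0]],
  ],
)

```text
t: 4.12
ee_pos: [0.6131, 0.2036, 0.0553]
eef_rot: [0.629, 0.777, 0.002, 0.001]
wrist_force: [-1.8, -0.9, 7.2]
width: 0.0577
grasp_force: 62.6
```

Emit:
step_arm(
  deltas=[
    [[0, 0, 0.1, 0, 0, 0, 0], [0, 0, 0.2, 0, 0, 0, 0], [0, 0, 0.35, 0, 0, 0, 0], [0, 0, 0.55, 0, 0, 0, 0], [0, 0, 0.55, 0, 0, 0, 0], [0, 0, 0.55, 0, 0, 0, 0], [0, 0, 0.55, 0, 0, 0, 0]],
  ],
)

```text
t: 4.7
ee_pos: [0.6118, 0.2033, 0.1907]
eef_rot: [0.629, 0.777, 0.001, 0.001]
wrist_force: [-0.5, 0.1, -1.2]
width: 0.0573
grasp_force: 64.6
```

```bash
python3 - <<'E'
from w import *
s=shot("w3"); print(s["ee_pos"])
p,d=arm.snapshot("side");cv2.imwrite("pics/side1.png",p[:,:,::-1]);np.save("side1.npy",d)
# project pot position in side
c=C["side"];X=c["R"]@(s["ee_pos"]-[0,0,.02])+c["t"];q=(c["camera_matrix"]@(X/X[2]))[:2].astype(int);print(q)
a=cv2.resize(p[q[1]-60:q[1]+90,q[0]-100:q[0]+100][:,:,::-1],None,fx=2,fy=2,interpolation=cv2.INTER_CUBIC)
b=cv2.resize(cv2.imread("pics/w3.png")[200:350,190:440],None,fx=2,fy=2,interpolation=cv2.INTER_CUBIC)
o=np.zeros((600,500,3),np.uint8);o[:300,:400]=a;o[300:,:]=b;cv2.imwrite("pics/c3.png",o)
E
```

```text
[0.61179771 0.20332424 0.19070005]
[254 281]
```

View pics/c3.png

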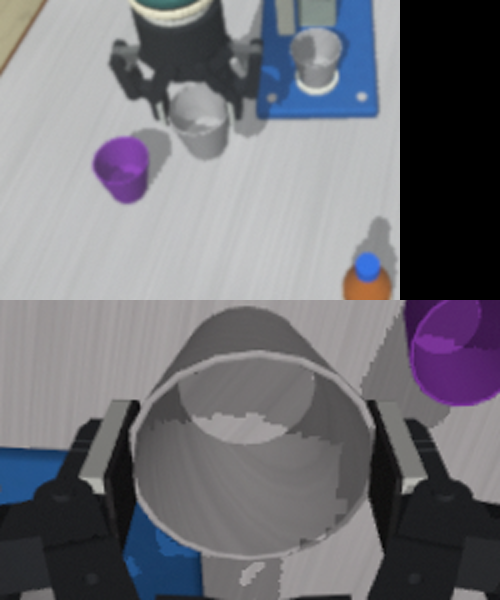

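The pot is held upright. Its rim spans crop u 132–373, v 351–558, with the fingers gripping just below the rim. I'll fit its position in the tool frame.

```bash
python3 - <<'E'
from h import *
from scipy.optimize import least_squares as LS
np.set_printoptions(precision=4,suppress=True)
a=np.linspace(0,2*np.pi,180);I=(np.zeros(3),np.array([0,0,0,1.]))
def ext(X):
    c=np.array([wproj([X[0]+.031*np.cos(t),X[1]+.031*np.sin(t),X[2]],*I) for t in a]);return np.r_[c[:,0].min(),c[:,0].max(),c[:,1].min(),c[:,1].max()]
e=np.array([190+132/2,190+373/2,200+51/2,200+258/2])-.25
r=LS(lambda X:ext(X)-e,[0,0,-.01],diff_step=1e-4,x_scale=.01);print(r.x,r.fun)
d=np.load("w3.npy");c=C["wrist"];K=c["camera_matrix"];M=c["mount"]
v,u=np.mgrid[:400,:640];w=np.stack([(u-K[0,2]),(v-K[1,2])],-1)/K[0,0];th=np.linalg.norm(w,axis=-1)
P=np.stack([w[...,0]/th*np.tan(th)*d,w[...,1]/th*np.tan(th)*d,d],-1)@M[:3,:3].T+M[:3,3]
m=(d>0)&(d<.25)&(u>252)&(u<380)&(v>205)&(v<332);q=P[m]
print("rim z min",np.percentile(q[:,2],[.2,1,3]))
h=q[q[:,2]<np.percentile(q[:,2],.5)+.004];print(len(h),h.min(0),h.max(0))
f=P[225:250,285:335].reshape(-1,3) ;f=f[(f[:,2]>.025)];print("floor",len(f),np.median(f,0)); A=np.c_[f[:,:2],np.ones(len(f))];print(np.linalg.lstsq(A,f[:,2],rcond=None)[0])
for sgn in(-1,1):
    mm=(d>0)&(d<.2)&(v>245)&(np.abs(P[...,0])<.012)&(P[...,1]*sgn>.033)&(P[...,1]*sgn<.05)
    print("tip",np.percentile(P[mm][:,2],[99,99.9]))
E
```

```text
[-0.0049  0.0003  0.0004] [-1.0144  1.0132  1.0837 -1.3853]
rim z min [-0.0192 -0.0142 -0.0079]
173 [-0.011  -0.0289 -0.0236] [ 0.0079  0.0296 -0.0123]
floor 930 [ 0.0003 -0.0027  0.0379]
[-0.0148  0.0453  0.038 ]
tip [0.0006 0.0039]
tip [0.0012 0.0044]
```

```bash
python3 - <<'E'
from h import *
from scipy.optimize import least_squares as LS
a=np.linspace(0,2*np.pi,180);I=(np.zeros(3),np.array([0,0,0,1.]))
def ext(X,z):
    c=np.array([wproj([X[0]+X[2]*np.cos(t),X[1]+X[2]*np.sin(t),z],*I) for t in a]);return np.r_[c[:,0].min(),c[:,0].max(),c[:,1].min(),c[:,1].max()]
e=np.array([190+132/2,190+373/2,200+51/2,200+258/2])-.25
for z in(-.005,-.006):
    r=LS(lambda X:ext(X,z)-e,[0,0,.031],diff_step=1e-4,x_scale=.01);print(z,r.x,r.fun)
E
```

```text
-0.005 [-0.00115517  0.00026162  0.02970825] [-1.01437956  1.0131684   1.08374032 -1.3852693 ]
-0.006 [-0.00047026  0.00026187  0.02946939] [-1.01437953  1.01316836  1.08374034 -1.38526934]
```

Emit:
step_arm(
  deltas=[
    [[-0.05, -0.15, 0, 0, 0, 0, 0], [-0.1, -0.27, 0, 0, 0, 0, 0], [-0.15, -0.4, 0, 0, 0, 0, 0], [-0.2, -0.53, 0, 0, 0, 0, 0], [-0.25, -0.66, 0, 0, 0, 0, 0], [-0.285, -0.755, 0, 0, 0, 0, 0], [-0.285, -0.755, -0.07, 0, 0, 0, 0], [-0.285, -0.755, -0.14, 0, 0, 0, 0], [-0.285, -0.755, -0.14, 0, 0, 0, 0], [-0.285, -0.755, -0.14, 0, 0, 0, 0]],
  ],
)

```text
t: 5.63
ee_pos: [0.5373, 0.0143, 0.1511]
eef_rot: [0.629, 0.777, -0.002, -0.003]
wrist_force: [0.0, 0.5, -1.2]
width: 0.0572
grasp_force: 64.7
```

```bash
python3 - <<'E'
from w import *
s=shot("w4"); print(s["ee_pos"],s["wrist_force"])
p,d=arm.snapshot("side");cv2.imwrite("pics/side2.png",p[:,:,::-1])
t,d=arm.snapshot("top");cv2.imwrite("pics/top2.png",t[:,:,::-1])
a=cv2.resize(p[180:290,250:380][:,:,::-1],None,fx=3,fy=3,interpolation=cv2.INTER_CUBIC)
b=cv2.resize(cv2.imread("pics/w4.png")[180:330,210:420],None,fx=2,fy=2,interpolation=cv2.INTER_CUBIC)
o=np.zeros((330,810,3),np.uint8);o[:330,:390]=a;o[:300,390:]=b;cv2.imwrite("pics/c4.png",o[:,:800])
E
```

```text
[0.53733089 0.01427404 0.15105313] [ 0.03401013  0.5239331  -1.20084357]
```

View pics/c4.png

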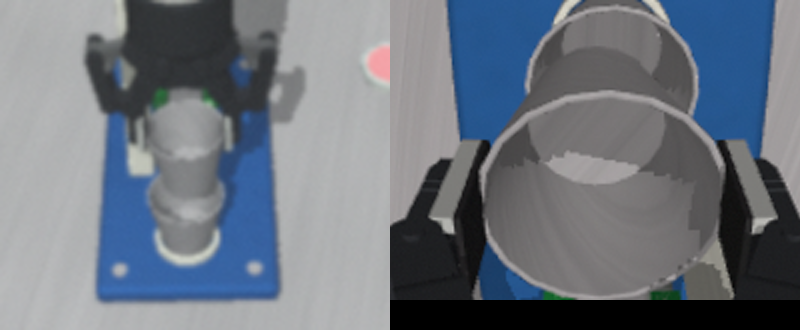

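```bash
python3 - <<'E'
from h import *
import json
from scipy.optimize import least_squares as LS
P=[np.array(x) for x in json.load(open("w4.json"))]
a=np.linspace(0,2*np.pi,180)
def ext(X,z,r=.031):
    c=np.array([wproj([X[0]+r*np.cos(t),X[1]+r*np.sin(t),z],*P) for t in a]);return np.r_[c[:,0].min(),c[:,0].max(),c[:,1].min(),c[:,1].max()]
px=lambda l,r,t,b:np.array([210+(l-390)/2,210+(r-390)/2,180+t/2,180+b/2])-.25
for n,e,z,k in(("low",px(527,698,5,0),.08,3),("up",px(481,722,91,298),P[0][2]+.0055,4)):
    r=LS(lambda X:(ext(X,z)-e)[:k],[.54,.012],diff_step=1e-4);print(n,r.x,r.fun)
E
```

```text
low [0.54138514 0.01109585] [-0.91891997  0.9226603   0.0942367 ]
up [0.53766762 0.01271954] [-3.74155556  3.70246598 -0.30033727  1.59945244]
```

The wrist view puts the lower rim centre at about (612,75) and the held pot's rim at about (602,195). The held pot needs +3.7 mm in x and −1.6 mm in y, then it can go down.

Emit:
step_arm(
  deltas=[
    [[0.015, -0.006, 0, 0, 0, 0, 0], [0.015, -0.006, 0, 0, 0, 0, 0], [0.015, -0.006, -0.03, 0, 0, 0, 0], [0.015, -0.006, -0.07, 0, 0, 0, 0], [0.015, -0.006, -0.11, 0, 0, 0, 0], [0.015, -0.006, -0.15, 0, 0, 0, 0], [0.015, -0.006, -0.18, 0, 0, 0, 0], [0.015, -0.006, -0.18, 0, 0, 0, 0], [0.015, -0.006, -0.18, 0, 0, 0, 0]],
  ],
)

```text
t: 6.53
ee_pos: [0.5429, 0.0129, 0.108]
eef_rot: [0.629, 0.777, -0.001, -0.001]
wrist_force: [0.1, 0.3, -0.5]
width: 0.0576
grasp_force: 64.7
```

Emit:
step_arm(
  deltas=[
    [[-0.006, 0, 0, 0, 0, 0, 0], [-0.006, 0, -0.015, 0, 0, 0, 0], [-0.006, 0, -0.03, 0, 0, 0, 0], [-0.006, 0, -0.045, 0, 0, 0, 0], [-0.006, 0, -0.045, 0, 0, 0, 0]],
  ],
)

```text
t: 6.95
ee_pos: [0.5417, 0.0129, 0.0972]
eef_rot: [0.629, 0.777, -0.0, -0.0]
wrist_force: [0.3, -0.0, -1.4]
width: 0.0577
grasp_force: 64.7
```

Emit:
step_arm(
  deltas=[
    [[0, 0, -0.006, 0, 0, 0, 0], [0, 0, -0.012, 0, 0, 0, 0], [0, 0, -0.016, 0, 0, 0, 0], [0, 0, -0.016, 0, 0, 0, 0]],
  ],
)

```text
t: 7.28
ee_pos: [0.5421, 0.0128, 0.0938]
eef_rot: [0.629, 0.777, -0.0, -0.0]
wrist_force: [-0.2, -0.4, -1.2]
width: 0.0572
grasp_force: 64.7
```

Emit:
step_arm(
  deltas=[
    [[0, 0, -0.004, 0, 0, 0, 0], [0, 0, -0.008, 0, 0, 0, 0], [0, 0, -0.008, 0, 0, 0, 0]],
  ],
)

```text
t: 7.53
ee_pos: [0.5422, 0.0128, 0.0919]
eef_rot: [0.629, 0.777, -0.0, -0.0]
wrist_force: [0.4, -0.8, -1.4]
width: 0.0577
grasp_force: 64.8
```

Emit:
step_arm(
  deltas=[
    [[0, 0, -0.003, 0, 0, 0, 0], [0, 0, -0.006, 0, 0, 0, 0], [0, 0, -0.006, 0, 0, 0, 0]],
  ],
)

```text
t: 7.78
ee_pos: [0.5426, 0.0128, 0.0913]
eef_rot: [0.629, 0.777, 0.0, 0.0]
wrist_force: [-1.4, 0.0, 3.3]
width: 0.0576
grasp_force: 65.2
```

Emit:
step_arm(
  deltas=[
    [[0, 0, 0, 0, 0, 0, 0.75], [0, 0, 0, 0, 0, 0, 0.85], [0, 0, 0, 0, 0, 0, 1], [0, 0, 0, 0, 0, 0, 1], [0, 0, 0, 0, 0, 0, 1], [0, 0, 0, 0, 0, 0, 1]],
  ],
)

```text
t: 8.28
ee_pos: [0.5423, 0.0129, 0.0905]
eef_rot: [0.629, 0.777, -0.0, -0.0]
wrist_force: [0.1, -0.6, -0.4]
width: 0.0855
grasp_force: 0.0
```

Emit:
step_arm(
  deltas=[
    [[0, 0, 0.05, 0, 0, 0, 1], [0, 0, 0.15, 0, 0, 0, 1], [0, 0, 0.3, 0, 0, 0, 1], [0, 0, 0.5, 0, 0, 0, 1], [0, 0, 0.7, 0, 0, 0, 1], [0, 0, 0.8, 0, 0, 0, 1], [0, 0, 0.8, 0, 0, 0, 1]],
  ],
)

```text
t: 8.87
ee_pos: [0.5472, 0.0128, 0.3027]
eef_rot: [0.629, 0.777, 0.006, 0.007]
wrist_force: [1.5, -0.8, 1.1]
width: 0.0854
grasp_force: 0.0
```

Emit:
step_arm(
  deltas=[
    [[-0.2, 0.3, 0.4, 0, 0, 0, 1], [-0.2, 0.3, 0.4, 0, 0, 0, 1], [-0.2, 0.3, 0.4, 0, 0, 0, 1], [-0.2, 0.3, 0.4, 0, 0, 0, 0], [-0.2, 0.3, 0.4, 0, 0, 0, 0], [-0.2, 0.3, 0.4, 0, 0, 0, 0], [-0.2, 0.3, 0.4, 0, 0, 0, 0]],
  ],
)

```text
t: 9.45
ee_pos: [0.4919, 0.0872, 0.3889]
eef_rot: [0.629, 0.777, -0.001, -0.001]
wrist_force: [-0.7, -0.6, 0.3]
width: 0.0391
grasp_force: 0.0
```

```bash
python3 - <<'E'
from w import *
s=shot("w5"); print(s["t"],s["ee_pos"],s["eef_rot"])
p,d=arm.snapshot("side");cv2.imwrite("pics/side3.png",p[:,:,::-1])
t,d=arm.snapshot("top");cv2.imwrite("pics/top3.png",t[:,:,::-1])
a=cv2.resize(p[130:280,260:360][:,:,::-1],None,fx=3.5,fy=3.5,interpolation=cv2.INTER_CUBIC)
b=cv2.resize(cv2.imread("pics/w5.png")[60:360,230:455],None,fx=2,fy=2,interpolation=cv2.INTER_CUBIC)
o=np.zeros((600,800,3),np.uint8);o[:525,:350]=a;o[:600,350:]=b[:,:450];cv2.imwrite("pics/c5.png",o)
E
```

```text
9.45 [0.49192154 0.08718656 0.38885871] [ 6.29224993e-01  7.77222266e-01 -1.04198158e-03 -6.09820929e-04]
```

View pics/c5.png

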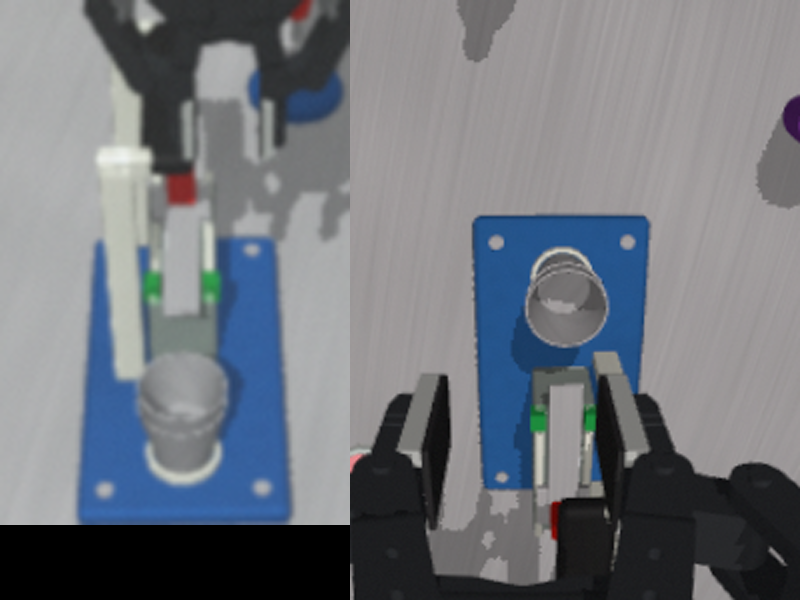

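The pot is nested squarely: both rims are concentric in the side crop at about (183,385) and in the wrist crop at about (567,300). The green stops are at side (153,285) and (211,285) and wrist (538,418) and (590,418). The red grip is at side (181,190) and wrist (554,520), partly under the handle. Next I'll locate the stop and grip and work out the leaned pose.

```bash
python3 - <<'E'
from h import *
import json
np.set_printoptions(precision=4,suppress=True)
P=[np.array(x) for x in json.load(open("w5.json"))]
W=lambda u,v:wray((230+(u-350)/2-.25,60+v/2-.25),*P)
S=lambda u,v:ray("side",(260+u/3.5-.36,130+v/3.5-.36))
cor=[atz(W(*c),.02)[:2] for c in((473,217),(650,217),(484,488))];print("corners -x+y,+x+y,-x-y",np.array(cor))
e=cor[0]-cor[2];e2=cor[1]-cor[0];print("yaw",np.degrees(np.arctan2(-e[0],e[1])),np.degrees(np.arctan2(e2[1],e2[0])),np.linalg.norm(e),np.linalg.norm(e2))
th=np.radians(12);ex=np.array([np.cos(th),np.sin(th)]);ey=np.array([-np.sin(th),np.cos(th)])
o=np.array([.5414,.0115])
def show(n,p): d=p[:2]-o;print(n,p,"rel low-pot (x,y):",d@ex,d@ey)
print(tri(W(567,305),S(183,382)))
show("stopL w",atz(W(538,431),.106));show("stopR w",atz(W(590,431),.106))
show("stopL s",atz(S(153,271),.106));show("stopR s",atz(S(211,271),.106))
show("grip +y face bottom, side",atz(S(181,205),.104));show("grip side left",atz(S(167,205),.104));show("grip side right",atz(S(195,205),.104))
show("grip -x edge w",atz(W(551,502),.104));show("tongue tip w",atz(W(567,386),.105));show("tongue tip s",atz(S(181,315),.105))
E
```

```text
corners -x+y,+x+y,-x-y [[ 0.4581  0.0455]
 [ 0.6023  0.077 ]
 [ 0.518  -0.2252]]
yaw 12.477977263853033 12.32892340345008 0.277236069517136 0.14755447557833234
(array([0.5391, 0.0175, 0.106 ]), np.float64(0.0004349257906168197))
stopL w [ 0.5418 -0.0911  0.106 ] rel low-pot (x,y): -0.020908182878409013 -0.10040848281122873
stopR w [ 0.5821 -0.0829  0.106 ] rel low-pot (x,y): 0.020203596879761178 -0.10084041672938054
stopL s [ 0.5839 -0.0817  0.106 ] rel low-pot (x,y): 0.022181644272903624 -0.10003069680993784
stopR s [ 0.5427 -0.0898  0.106 ] rel low-pot (x,y): -0.01983360682501345 -0.0993647402218062
grip +y face bottom, side [ 0.5802 -0.1573  0.104 ] rel low-pot (x,y): 0.0028020636467962056 -0.1732039426203961
grip side left [ 0.5906 -0.1553  0.104 ] rel low-pot (x,y): 0.013469627924748928 -0.1733955303729463
grip side right [ 0.5697 -0.1594  0.104 ] rel low-pot (x,y): -0.007858786033433623 -0.1730124754609496
grip -x edge w [ 0.5692 -0.1618  0.104 ] rel low-pot (x,y): -0.008812528401941057 -0.17529622141988974
tongue tip w [ 0.5546 -0.0473  0.105 ] rel low-pot (x,y): 0.0006773750273935197 -0.06022623981007429
tongue tip s [ 0.5546 -0.0437  0.105 ] rel low-pot (x,y): 0.001407668561541512 -0.05670766377294573
```

Emit:
step_arm(
  deltas=[
    [[-0.28, -0.8, 0, 0, 0, 0.8, 0], [-0.28, -0.8, 0, 0, 0, 0.8, 0], [-0.28, -0.8, 0, 0, 0, 0.8, 0], [-0.28, -0.8, 0, 0, 0, 0.8, 0], [-0.28, -0.8, 0, 0, 0, 0.8, 0], [-0.28, -0.8, 0, 0, 0, 0.8, 0], [-0.28, -0.8, 0, 0, 0, 0.8, 0], [-0.28, -0.8, 0, 0, 0, 0.8, 0], [-0.28, -0.8, 0, 0, 0, 0.8, 0], [-0.28, -0.8, 0, 0, 0, 0.8, 0], [-0.28, -0.8, 0, 0, 0, 0.8, 0], [-0.28, -0.8, 0, 0, 0, 0.8, 0]],
  ],
)

```text
t: 10.6
ee_pos: [0.4219, -0.1128, 0.3892]
eef_rot: [0.081, 0.997, 0.0, -0.001]
wrist_force: [0.5, 0.2, 0.4]
width: -0.0001
grasp_force: 0.0
```

Emit:
step_arm(
  deltas=[
    [[0.12, -0.48, -0.2, 0, 0, 0.249, 0], [0.12, -0.48, -0.2, 0, 0, 0.249, 0], [0.12, -0.48, -0.2, 0, 0, 0.249, 0], [0.12, -0.48, -0.2, 0, 0, 0.249, 0], [0.12, -0.48, -0.2, 0, 0, 0.249, 0], [0.12, -0.48, -0.2, 0, 0, 0.249, 0]],
  ],
)

```text
t: 11.1
ee_pos: [0.4517, -0.2326, 0.3389]
eef_rot: [-0.104, 0.995, 0.001, -0.001]
wrist_force: [-0.3, 0.8, 1.5]
width: -0.0001
grasp_force: 0.0
```

Emit:
step_arm(
  deltas=[
    [[0, 0, 0, 0.103, -0.478, 0, 0], [0, 0, 0, 0.103, -0.478, 0, 0], [0, 0, 0, 0.103, -0.478, 0, 0], [0, 0, 0, 0.103, -0.478, 0, 0], [0, 0, 0, 0.103, -0.478, 0, 0], [0, 0, 0, 0.103, -0.478, 0, 0], [0, 0, 0, 0.103, -0.478, 0, 0], [0, 0, 0, 0.103, -0.478, 0, 0], [0, 0, 0, 0.103, -0.478, 0, 0]],
  ],
)

```text
t: 11.85
ee_pos: [0.4916, -0.1497, 0.3761]
eef_rot: [-0.07, 0.94, 0.018, 0.333]
wrist_force: [-0.2, 0.4, 0.5]
width: -0.0
grasp_force: 0.0
```

```bash
python3 - <<'E'
from h import *
s=arm.sense();R=Ro.from_quat(s["eef_rot"]).as_matrix();print(s["t"],s["ee_pos"].round(4),R.round(3),s["joint_positions"],s["wrist_force"],s["width"])
th=np.radians(12.2);ex=np.array([np.cos(th),np.sin(th),0]);ey=np.array([-np.sin(th),np.cos(th),0]);c,n=np.cos(.733),np.sin(.733);zz=np.array([0,0,1])
T=np.c_[-c*ex-n*zz,ey,n*ex-c*zz];print(Ro.from_matrix(T@R.T).as_rotvec()/1.5)
for p in((.5195,-.2204,.203),(.5849,-.2063,.1287)):print((np.array(p)-s["ee_pos"])/.25)
E
```

```text
11.85 [ 0.4916 -0.1497  0.3761] [[-0.769 -0.143  0.623]
 [-0.119  0.99   0.08 ]
 [-0.628 -0.012 -0.778]] [-0.63124696 -0.46193891  2.16215017  0.54572694  0.98566929 -2.55041105] [-0.23504591  0.37596236  0.5327448 ] -1.6839652695652895e-05
[ 0.01453431 -0.03368022  0.04636682]
[ 0.11167563 -0.28296772 -0.69240818]
[ 0.37327563 -0.22656772 -0.98960818]
```

Emit:
step_arm(
  deltas=[
    [[0, 0, 0, 0.17, 0.04, -0.19, 0], [0, 0, 0, 0.34, 0.07, -0.39, 0], [0, 0, 0, 0.51, 0.11, -0.58, 0], [0, 0, 0, 0.685, 0.148, -0.778, 0], [0, 0, 0, 0.685, 0.148, -0.778, 0], [0, 0, 0, 0.685, 0.148, -0.778, 0], [0, 0, 0, 0.685, 0.148, -0.778, 0], [0, 0, 0, 0.685, 0.148, -0.778, 0], [0, 0, 0, 0.685, 0.148, -0.778, 0], [0, 0, 0, 0.685, 0.148, -0.778, 0], [0, 0, 0, 0.685, 0.148, -0.778, 0], [0, 0, 0, 0.685, 0.148, -0.778, 0], [0, 0, 0, 0.685, 0.148, -0.778, 0], [0, 0, 0, 0.685, 0.148, -0.778, 0], [0, 0, 0, 0.685, 0.148, -0.778, 0], [0, 0, 0, 0.685, 0.148, -0.778, 0]],
  ],
)

```text
t: 13.18
ee_pos: [0.492, -0.1514, 0.3754]
eef_rot: [0.6, 0.727, 0.28, 0.182]
wrist_force: [-0.9, 0.5, -0.3]
width: 0.0002
grasp_force: 0.0
```

```bash
cat > go.py <<'E'
from h import *
s=arm.sense();R=Ro.from_quat(s["eef_rot"]).as_matrix();print(s["t"],s["ee_pos"].round(4),R.round(3),s["joint_positions"].round(3),s["wrist_force"].round(2))
th=np.radians(12.2);ex=np.array([np.cos(th),np.sin(th),0]);ey=np.array([-np.sin(th),np.cos(th),0]);c=n=np.sqrt(.5);zz=np.array([0,0,1])
T=np.c_[ey,c*ex+n*zz,n*ex-c*zz];print("turn",(Ro.from_matrix(T@R.T).as_rotvec()/1.5).round(3))
for p in((.5061,-.2171,.2087),(.5821,-.2007,.1309)):print(((np.array(p)-s["ee_pos"])/.25).round(4))
E
python3 go.py
```

```text
13.1833 [ 0.492  -0.1514  0.3754] [[-0.215  0.77   0.6  ]
 [ 0.974  0.124  0.189]
 [ 0.071  0.625 -0.777]] [-0.703 -0.397  2.124  0.64   1.101 -1.1  ] [-0.92  0.54 -0.3 ]
turn [-0.031 -0.08  -0.005]
[ 0.0563 -0.2629 -0.6668]
[ 0.3603 -0.1973 -0.978 ]
```

Emit:
step_arm(
  deltas=[
    [[0.02, -0.15, -0.15, -0.031, -0.08, -0.005, 0], [0.04, -0.263, -0.3, -0.031, -0.08, -0.005, 0], [0.056, -0.263, -0.45, -0.031, -0.08, -0.005, 0], [0.056, -0.263, -0.58, -0.031, -0.08, -0.005, 0], [0.056, -0.263, -0.667, -0.031, -0.08, -0.005, 0], [0.056, -0.263, -0.667, -0.031, -0.08, -0.005, 0], [0.056, -0.263, -0.667, -0.031, -0.08, -0.005, 0], [0.056, -0.263, -0.667, -0.031, -0.08, -0.005, 0]],
  ],
)

```text
t: 13.85
ee_pos: [0.5068, -0.2181, 0.2105]
eef_rot: [0.58, 0.718, 0.298, 0.241]
wrist_force: [0.5, 0.0, 0.5]
width: -0.0003
grasp_force: 0.0
```

```bash
python3 go.py; python3 - <<'E'
from w import *
s=shot("w6")
p,d=arm.snapshot("side");cv2.imwrite("pics/side4.png",p[:,:,::-1])
t,d=arm.snapshot("top");cv2.imwrite("pics/top4.png",t[:,:,::-1])
E
```

```text
13.85 [ 0.5068 -0.2181  0.2105] [[-0.21   0.69   0.692]
 [ 0.978  0.148  0.149]
 [-0.     0.708 -0.706]] [-0.835 -0.178  2.325  0.994  0.821 -1.694] [0.52 0.04 0.54]
turn [-0.     0.001  0.001]
[-0.0029  0.0041 -0.0074]
[ 0.3011  0.0697 -0.3186]
```

Emit:
step_arm(
  deltas=[
    [[0.05, 0.012, -0.053, 0, 0, 0, 0], [0.1, 0.023, -0.106, 0, 0, 0, 0], [0.15, 0.035, -0.16, 0, 0, 0, 0], [0.2, 0.046, -0.212, 0, 0, 0, 0], [0.23, 0.053, -0.244, 0, 0, 0, 0], [0.23, 0.053, -0.244, 0, 0, 0, 0]],
  ],
)

```text
t: 14.5
ee_pos: [0.5645, -0.2038, 0.1477]
eef_rot: [0.58, 0.719, 0.298, 0.24]
wrist_force: [-1.1, 1.5, -0.7]
width: 0.0002
grasp_force: 0.0
```

```bash
python3 go.py; python3 - <<'E'
from w import *
s=shot("w7"); 
p,d=arm.snapshot("side");t,d=arm.snapshot("top")
a=cv2.resize(p[100:250,240:380][:,:,::-1],None,fx=2.5,fy=2.5,interpolation=cv2.INTER_CUBIC)
c=cv2.resize(t[160:250,260:440][:,:,::-1],None,fx=2.5,fy=2.5,interpolation=cv2.INTER_CUBIC)
b=cv2.resize(cv2.imread("pics/w7.png")[120:400,180:480],None,fx=1.5,fy=1.5)
o=np.zeros((600,800,3),np.uint8);o[:375,:350]=a;o[375:,:350]=c[:,50:400];o[:420,350:]=b;cv2.imwrite("pics/c7.png",o)
E
```

```text
14.5 [ 0.5645 -0.2038  0.1477] [[-0.211  0.691  0.691]
 [ 0.977  0.148  0.15 ]
 [ 0.001  0.707 -0.707]] [-7.100e-01 -2.000e-03  2.306e+00  1.170e+00  6.600e-01 -1.829e+00] [-1.05  1.45 -0.68]
turn [-0.001  0.     0.   ]
[-0.2334 -0.0532  0.2439]
[ 0.0706  0.0124 -0.0673]
```

View pics/c7.png

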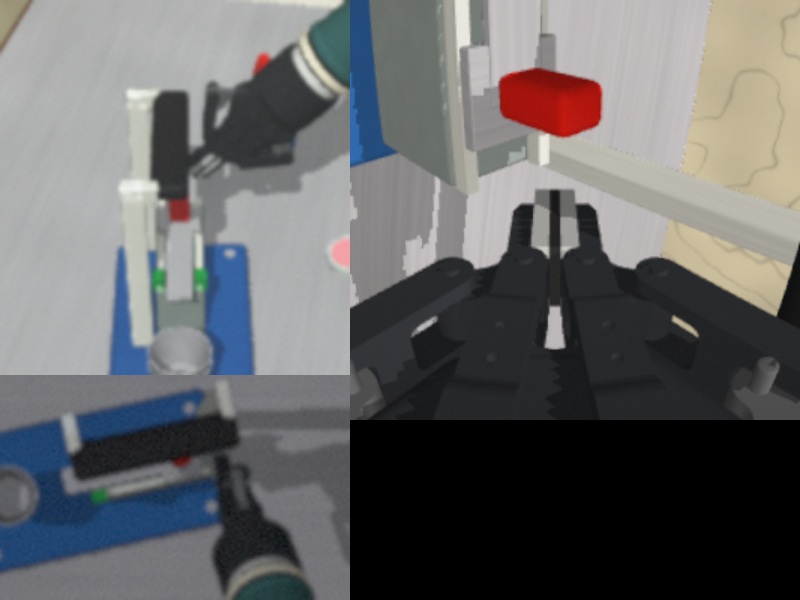

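The grip (wrist crop (550,100)) lies straight ahead of the closed fingers (555,220) in the +y direction. The handle just shows at the far right. I'll check the linkage-to-handle clearance from depth.

```bash
python3 - <<'E'
from h import *
np.set_printoptions(precision=4,suppress=True)
d=np.load("w7.npy");c=C["wrist"];K=c["camera_matrix"];M=c["mount"]
v,u=np.mgrid[:400,:640];w=np.stack([(u-K[0,2]),(v-K[1,2])],-1)/K[0,0];th=np.linalg.norm(w,axis=-1)
P=np.stack([w[...,0]/th*np.tan(th)*d,w[...,1]/th*np.tan(th)*d,d],-1)@M[:3,:3].T+M[:3,3]
ok=(d>0)&(d<.25)
m=ok&(P[...,0]<.025)&(v>200)
for z0 in np.arange(-.1,.02,.01):
    q=P[m&(abs(P[...,2]-z0)<.005)&(abs(P[...,1])<.12)];
    if len(q): print(round(z0,3),len(q),"tool y",np.percentile(q[:,1],[.5,99.5]),"x max",np.percentile(q[:,0],99.5))
# red grip
import cv2
im=cv2.imread("pics/w7.png").astype(int);r=(im[...,2]>120)&(im[...,1]<60)&(im[...,0]<60)&ok
q=P[r];print("grip tool-frame",q.min(0),q.max(0),np.median(q,0))
E
```

```text
-0.09 430 tool y [-0.0182  0.0198] x max 0.021490095755165143
-0.08 7747 tool y [-0.0584  0.0601] x max 0.02095210176993129
-0.07 8199 tool y [-0.0588  0.0606] x max 0.018351023141170167
-0.06 6663 tool y [-0.0519  0.0538] x max 0.018294437334718257
-0.05 6023 tool y [-0.0439  0.0764] x max 0.024719957206473773
-0.04 5203 tool y [-0.0367  0.0639] x max 0.022952938566253585
-0.03 1589 tool y [-0.0295  0.031 ] x max 0.014415628951072505
-0.02 830 tool y [-0.0124  0.1087] x max 0.012123817265278234
-0.01 985 tool y [-0.0125  0.0864] x max 0.012134197403704259
-0.0 1274 tool y [-0.0123  0.0924] x max 0.011869663309013428
0.01 954 tool y [-0.0104  0.0939] x max 0.011830299946502422
grip tool-frame [ 0.0276 -0.0198  0.0141] [0.0451 0.0172 0.0443] [ 0.0383 -0.0003  0.0234]
```

Emit:
step_arm(
  deltas=[
    [[0.014, 0.003, -0.022, 0, 0, 0, 0], [0.028, 0.006, -0.045, 0, 0, 0, 0], [0.028, 0.006, -0.045, 0, 0, 0, 0], [0.023, 0.029, -0.045, 0, 0, 0, 0], [0.019, 0.049, -0.045, 0, 0, 0, 0], [0.019, 0.049, -0.045, 0, 0, 0, 0]],
  ],
)

```text
t: 15.15
ee_pos: [0.5673, -0.1907, 0.1355]
eef_rot: [0.581, 0.719, 0.298, 0.239]
wrist_force: [0.8, -0.1, -1.1]
width: -0.0
grasp_force: 0.0
```

Emit:
step_arm(
  deltas=[
    [[-0.003, 0.016, 0, 0, 0, 0, 0], [-0.006, 0.027, 0, 0, 0, 0, 0], [-0.008, 0.039, 0, 0, 0, 0, 0], [-0.013, 0.06, 0, 0, 0, 0, 0], [-0.017, 0.078, 0, 0, 0, 0, 0], [-0.017, 0.078, 0, 0, 0, 0, 0]],
  ],
)

```text
t: 15.65
ee_pos: [0.5636, -0.1716, 0.1362]
eef_rot: [0.581, 0.718, 0.298, 0.24]
wrist_force: [-1.5, -1.1, -0.1]
width: -0.0001
grasp_force: 0.5
```

```bash
cat > st.py <<'E'
from w import *
s=shot("wx");R=Ro.from_quat(s["eef_rot"]).as_matrix();o=np.array([.5414,.0115]);th=np.radians(12.2);ex=np.array([np.cos(th),np.sin(th)]);ey=np.array([-np.sin(th),np.cos(th)])
p=s["ee_pos"];f=s["wrist_force"];print(s["t"],"tcp rel",(p[:2]-o)@ex,(p[:2]-o)@ey,p[2],"F x,y,z",f[:2]@ex,f[:2]@ey,f[2])
d=np.load("wx.npy");c=C["wrist"];K=c["camera_matrix"];M=c["mount"]
v,u=np.mgrid[:400,:640];w=np.stack([(u-K[0,2]),(v-K[1,2])],-1)/K[0,0];th=np.linalg.norm(w,axis=-1)
P=np.stack([w[...,0]/th*np.tan(th)*d,w[...,1]/th*np.tan(th)*d,d],-1)@M[:3,:3].T+M[:3,3]
im=cv2.imread("pics/wx.png").astype(int);b,g,r=im[...,0],im[...,1],im[...,2];ok=(d>0)&(d<.25)
for n,m in(("grip",(r>120)&(g<60)&(b<60)),("stop",(g>90)&(r<60)&(b<90))):
    q=P[m&ok]
    if len(q)>20: print(n,len(q),np.percentile(q,1,axis=0).round(4),np.percentile(q,99,axis=0).round(4))
E
python3 st.py
```

```text
15.65 tcp rel -0.017027454750519595 -0.18366148427864662 0.13616127785530524 F x,y,z -1.6648440811449225 -0.7986135218520688 -0.10924422965850163
grip 2588 [ 0.0131 -0.0149  0.0024] [0.0297 0.0201 0.03  ]
stop 1617 [ 0.0841 -0.0393  0.0129] [0.0983 0.0098 0.0517]
```

Emit:
step_arm(
  deltas=[
    [[-0.004, 0.0195, 0, 0, 0, 0, 0], [-0.008, 0.039, 0, 0, 0, 0, 0], [-0.012, 0.0585, 0, 0, 0, 0, 0], [-0.017, 0.078, 0, 0, 0, 0, 0], [-0.021, 0.0975, 0, 0, 0, 0, 0], [-0.025, 0.117, 0, 0, 0, 0, 0], [-0.029, 0.133, 0, 0, 0, 0, 0], [-0.029, 0.133, 0, 0, 0, 0, 0]],
  ],
)

```text
t: 16.37
ee_pos: [0.5562, -0.1379, 0.136]
eef_rot: [0.581, 0.719, 0.299, 0.239]
wrist_force: [0.2, -1.6, 1.0]
width: -0.0003
grasp_force: 0.4
```

```bash
python3 st.py
```

```text
16.3667 tcp rel -0.017105920686020123 -0.14914899990760078 0.13597275235212114 F x,y,z -0.17442613045482558 -1.5841617308969163 0.9722812699443883
grip 2711 [ 0.0132 -0.0148  0.0023] [0.0298 0.02   0.03  ]
stop 1591 [ 0.0495 -0.039   0.0131] [0.0641 0.01   0.0522]
```

Emit:
step_arm(
  deltas=[
    [[-0.0017, 0.0078, 0, 0, 0, 0, 0], [-0.0034, 0.0156, 0, 0, 0, 0, 0], [-0.0046, 0.0215, 0, 0, 0, 0, 0], [-0.0046, 0.0215, 0, 0, 0, 0, 0]],
  ],
)

```text
t: 16.75
ee_pos: [0.5552, -0.1337, 0.1358]
eef_rot: [0.581, 0.718, 0.298, 0.24]
wrist_force: [1.1, -2.2, 0.8]
width: -0.0003
grasp_force: 1.2
```

Emit:
step_arm(
  deltas=[
    [[-0.0004, 0.002, 0, 0, 0, 0, 0], [-0.0008, 0.004, 0, 0, 0, 0, 0], [-0.0008, 0.004, 0, 0, 0, 0, 0]],
  ],
)

```text
t: 17.0
ee_pos: [0.555, -0.1329, 0.1358]
eef_rot: [0.581, 0.718, 0.298, 0.24]
wrist_force: [0.9, -2.2, -0.7]
width: -0.0001
grasp_force: 1.4
```

Emit:
step_arm(
  deltas=[
    [[-0.0004, 0.002, 0, 0, 0, 0, 0], [-0.0008, 0.004, 0, 0, 0, 0, 0], [-0.0008, 0.004, 0, 0, 0, 0, 0]],
  ],
)

```text
t: 17.25
ee_pos: [0.5548, -0.1318, 0.1359]
eef_rot: [0.581, 0.718, 0.298, 0.24]
wrist_force: [1.3, -2.9, -0.6]
width: 0.0
grasp_force: 1.4
```

```bash
python3 st.py
```

```text
17.25 tcp rel -0.017159065406866632 -0.14295158928642712 0.13588289249752208 F x,y,z 0.623810896382182 -3.064766769989431 -0.5613969753716836
grip 2718 [ 0.0133 -0.0148  0.0024] [0.0297 0.0202 0.0303]
stop 1612 [ 0.0433 -0.0387  0.0131] [0.0582 0.0101 0.0524]
```

Emit:
step_arm(
  deltas=[
    [[-0.0003, 0.0015, 0, 0, 0, 0, 0], [-0.0006, 0.003, 0, 0, 0, 0, 0], [-0.0006, 0.003, 0, 0, 0, 0, 0]],
  ],
)

```text
t: 17.55
ee_pos: [0.5546, -0.131, 0.1358]
eef_rot: [0.581, 0.718, 0.298, 0.24]
wrist_force: [0.7, -2.5, -0.6]
width: 0.0002
grasp_force: 1.4
```

Emit:
step_arm(
  deltas=[
    [[-0.0003, 0.0015, 0, 0, 0, 0, 0], [-0.0006, 0.003, 0, 0, 0, 0, 0], [-0.0006, 0.003, 0, 0, 0, 0, 0]],
  ],
)

```text
t: 17.8
ee_pos: [0.5545, -0.1303, 0.1358]
eef_rot: [0.581, 0.718, 0.298, 0.24]
wrist_force: [0.6, -2.4, -0.9]
width: 0.0002
grasp_force: 1.4
```

Emit:
step_arm(
  deltas=[
    [[-0.0003, 0.0015, 0, 0, 0, 0, 0], [-0.0006, 0.003, 0, 0, 0, 0, 0], [-0.0006, 0.003, 0, 0, 0, 0, 0]],
  ],
)

```text
t: 18.05
ee_pos: [0.5543, -0.1295, 0.1359]
eef_rot: [0.581, 0.718, 0.298, 0.24]
wrist_force: [0.0, -2.7, -0.9]
width: 0.0002
grasp_force: 1.4
```

```bash
python3 st.py
```

```text
18.05 tcp rel -0.017147010624604407 -0.1405730318294235 0.13585592241797612 F x,y,z -0.5658154772520148 -2.623129875452874 -0.857582889543771
grip 2718 [ 0.0132 -0.0148  0.0023] [0.0297 0.0201 0.0302]
stop 1606 [ 0.041  -0.0387  0.0128] [0.0557 0.0101 0.0522]
```

Emit:
step_arm(
  deltas=[
    [[-0.0002, 0.001, 0, 0, 0, 0, 0], [-0.0004, 0.002, 0, 0, 0, 0, 0], [-0.0004, 0.002, 0, 0, 0, 0, 0]],
  ],
)

```text
t: 18.35
ee_pos: [0.5543, -0.1292, 0.1358]
eef_rot: [0.581, 0.718, 0.298, 0.24]
wrist_force: [-0.2, -3.2, -0.9]
width: 0.0001
grasp_force: 1.6
```

Emit:
step_arm(
  deltas=[
    [[-0.0002, 0.001, 0, 0, 0, 0, 0], [-0.0004, 0.002, 0, 0, 0, 0, 0], [-0.0004, 0.002, 0, 0, 0, 0, 0]],
  ],
)

```text
t: 18.6
ee_pos: [0.5543, -0.1291, 0.1359]
eef_rot: [0.581, 0.718, 0.298, 0.24]
wrist_force: [-0.4, -4.8, -2.0]
width: 0.0001
grasp_force: 2.5
```

Emit:
step_arm(
  deltas=[
    [[-0.0002, 0.001, 0, 0, 0, 0, 0], [-0.0004, 0.002, 0, 0, 0, 0, 0], [-0.0006, 0.003, 0, 0, 0, 0, 0], [-0.0006, 0.003, 0, 0, 0, 0, 0]],
  ],
)

```text
t: 18.93
ee_pos: [0.5542, -0.129, 0.136]
eef_rot: [0.582, 0.718, 0.297, 0.241]
wrist_force: [0.9, -6.7, -2.8]
width: -0.0003
grasp_force: 3.4
```

Emit:
step_arm(
  deltas=[
    [[-0.0002, 0.001, 0, 0, 0, 0, 0], [-0.0005, 0.0025, 0, 0, 0, 0, 0], [-0.0005, 0.0025, 0, 0, 0, 0, 0], [-0.0005, 0.0025, 0, 0, 0, 0, 0], [-0.0005, 0.0025, 0, 0, 0, 0, 0]],
  ],
)

```text
t: 19.35
ee_pos: [0.5542, -0.129, 0.136]
eef_rot: [0.582, 0.718, 0.297, 0.241]
wrist_force: [1.9, -8.0, -2.0]
width: -0.0002
grasp_force: 4.0
```

Emit:
step_arm(
  deltas=[
    [[-0.0002, 0.001, 0, 0, 0, 0, 0], [-0.0004, 0.002, 0, 0, 0, 0, 0], [-0.0004, 0.002, 0, 0, 0, 0, 0], [-0.0004, 0.002, 0, 0, 0, 0, 0], [-0.0004, 0.002, 0, 0, 0, 0, 0], [-0.0004, 0.002, 0, 0, 0, 0, 0]],
  ],
)

```text
t: 19.85
ee_pos: [0.5542, -0.1289, 0.136]
eef_rot: [0.582, 0.718, 0.296, 0.241]
wrist_force: [2.1, -7.9, -3.2]
width: 0.0
grasp_force: 4.6
```

```bash
python3 st.py
```

```text
19.85 tcp rel -0.017169897731614425 -0.13998281996723264 0.13600678315334255 F x,y,z 0.33802375216446784 -8.170768330271747 -3.1753157668390384
grip 2718 [ 0.013  -0.0148  0.0024] [0.0296 0.02   0.0302]
stop 1615 [ 0.0405 -0.0388  0.0126] [0.0553 0.0101 0.0522]
```

Emit:
step_arm(
  deltas=[
    [[-0.0002, 0.001, 0, 0, 0, 0, 0], [-0.0003, 0.0016, 0, 0, 0, 0, 0], [-0.0003, 0.0016, 0, 0, 0, 0, 0], [-0.0003, 0.0016, 0, 0, 0, 0, 0], [-0.0003, 0.0016, 0, 0, 0, 0, 0]],
  ],
)

```text
t: 20.32
ee_pos: [0.5542, -0.1289, 0.136]
eef_rot: [0.582, 0.718, 0.296, 0.242]
wrist_force: [2.0, -10.0, -3.6]
width: 0.0
grasp_force: 5.0
```

The grip is pressing on the stop at about 10 N and nothing is moving. Now I'll back off along −y, then withdraw along the tool axis.

Emit:
step_arm(
  deltas=[
    [[0.004, -0.02, 0, 0, 0, 0, 0], [0.01, -0.05, 0, 0, 0, 0, 0], [0.017, -0.08, 0, 0, 0, 0, 0], [0.017, -0.08, 0, 0, 0, 0, 0], [-0.05, -0.095, 0.07, 0, 0, 0, 0], [-0.12, -0.11, 0.14, 0, 0, 0, 0], [-0.26, -0.14, 0.285, 0, 0, 0, 0], [-0.4, -0.17, 0.43, 0, 0, 0, 0], [-0.4, -0.17, 0.43, 0, 0, 0, 0], [-0.4, -0.17, 0.43, 0, 0, 0, 0]],
  ],
)

```text
t: 21.15
ee_pos: [0.4536, -0.1708, 0.2479]
eef_rot: [0.58, 0.718, 0.297, 0.243]
wrist_force: [1.8, -0.3, 1.0]
width: 0.0002
grasp_force: 0.0
```

```bash
python3 st.py; python3 - <<'E'
from w import *
a=cv2.imread("pics/side3.png").astype(int);p,d=arm.snapshot("side");b=p[:,:,::-1].astype(int);cv2.imwrite("pics/side9.png",b)
# carrier shift check: phase correlation on plate front/pot region; grip location in side view
A=a[235:280,275:350].mean(-1).astype(np.float32);B=b[235:280,275:350].mean(-1).astype(np.float32)
print("shift px",cv2.phaseCorrelate(A,B,cv2.createHanningWindow(A.shape[::-1],cv2.CV_32F)))
m=(b[...,2]>100)&(b[...,1]<60)&(b[...,0]<60);m[:160]=0;v,u=np.nonzero(m);print("red px side",len(u),u.min(),u.max(),v.min(),v.max())
g=(b[...,1]>b[...,2]+40)&(b[...,1]>b[...,0]+30);g[:160]=0;v,u=np.nonzero(g);k=(u<350)&(v<250);print("green",u[k].min(),u[k].max(),v[k].min(),v[k].max())
E
```

```text
21.15 tcp rel -0.12432222527470654 -0.15961138687153784 0.24793704930349603 F x,y,z 1.7156636750592755 -0.6597732296955764 1.0263548980971606
shift px ((0.5338253914388957, 0.5858889761199144), 0.9637355516221788)
red px side 72 308 314 192 202
green 301 322 207 216[ WARN:0@0.896] global loadsave.cpp:1063 imwrite_ Unsupported depth image for selected encoder is fallbacked to CV_8U.
```

```bash
python3 -c "
from workcell import arm
print(arm.finish_job())"
```

```text
the job is handed in; nothing more can be done
None
```

I nested the loose steel pot in the carrier's pot and let it go, then slid the lock grip to its stop and held it there at about 10 N; the job was handed in at about 21 s, with no verdict returned.

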